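# Clamp a shifter bracket in the quick-release vise

### The job

Clamp the cream gear-shifter bracket in the blue bench vise for repair: squeeze the red quick-release lever and, keeping it squeezed, slide the moving jaw gently until the bracket is nipped against the fixed jaw, then let go of the lever. Then turn the crank clockwise (seen from the crank's end) until the handle has gone distinctly stiff and the bracket is held firmly, but do not overtighten it: the plastic cracks. Leave the bracket standing on the vise bed and the loose things around the vise where they are, and finish with your hand clear of everything.

Things in the scene. Friction and masses are not known exactly. Their poses are not given: they have to be found in the camera images.
- vise: Blue bench vise, 110 mm wide (x), 290 mm long (y), bolted down. Origin: bench height, under its middle. Its y axis is the sliding axis, from the crank end to the fixed jaw; z up. Flat bed at z 45 mm. Fixed jaw's steel face at y +100 mm, jaw to y 130 mm, top at z 100 mm. Rear screw block at y -165 to -150 mm, top at z 100 mm. Crank axis: the line x = 0, z = 75 mm, along y.
- jaw: Moving jaw with its carriage. Origin: foot of the middle of its steel face, on the bed; axes as the vise's. The plate is 22 mm thick (y -22 to 0), 55 mm high. Squeezing the lever frees it to slide along y (3 N of friction); otherwise a pawl locks it to a toothed bar, with 2 mm of play. With the bracket nipped between both jaws its origin is at y +55 mm in the vise's frame.
- post_mid (a point): Middle of the fixed yellow post on the moving jaw's carriage, 80 mm above the bed, 15 mm below its top, at y -65 mm from the jaw's origin; axes as the vise's. The post is 24 mm wide (x), 10 mm thick (y).
- lever_mid (a point): Middle of the red quick-release lever, 80 mm above the bed, 15 mm below its top: an upright paddle 24 mm wide (x), 8 mm thick (y), pivoted at the bed's height, 34 mm behind (-y of) the post's middle. Pinch lever and post together, closing along the vise's y: 43 mm over both when free, 29 mm when fully squeezed. Needs 7 to 11 N here; springs back when let go.
- release (a joint): Angle of the quick-release lever (rad): 0 = free, pawl engaged; 0.17 = fully squeezed to the post (stop). The pawl clears the teeth above about 0.11. When let go it may rest on a tooth crest near 0.10 until the crank moves the toothed bar and it drops in. That can feel like a brief stiffness that gives way.
- grip_mid (a point): Middle of the black revolving grip of the crank: a cylinder 18 mm in diameter, 50 mm long, its axis along the vise's y, spinning freely on its pin, 45 mm from the crank's axis. It stays at y -214 mm in the vise's frame. The crank arm lies on its +y side.
- crank (a joint): Crank angle (rad). With a = angle + 0.785 the grip is at x = -45 cos(a), z = 75 + 45 sin(a) mm in the vise's frame. It grows clockwise seen from the crank end (over the top to +x) and draws the moving jaw to the fixed jaw, 20 mm a turn; stops at -0.8 and 5.6. It stays where it is left.
- crank_axis (a point): Point on the crank's axis, level with the grip's middle along y. Idle, the crank takes 8 to 12 N at the grip (the play taken up differs each time, 0 to 2.5 rad); then it stiffens by 7 N per 100 N of jaw force while moving (5 N as read just after each small step), about 200 N of jaw force per rad. A firm hold is 40 to 150 N; best 95 N, read as 4.5 N over idle after a step. 170 N cracks it.
- bracket: The work: cream ribbed plastic gear-shifter bracket, 84 mm wide (x), 45 mm thick (y), 85 mm high plus two black rubber bushes 7 mm high on top; 250 to 490 g. Origin: centre of its underside. It stands on the vise bed between the jaws, up to 6 mm from the fixed jaw.
- spanner: Bystander: loose spanner 160 mm long lying on the bench on the vise's +x side.
- grease: Bystander: grey grease jar with yellow cap, 56 mm in diameter, 60 mm high, origin under its centre.
- bush: Bystander: black rubber bush, 36 mm in diameter, 16 mm high, lying beyond the fixed jaw, origin under its centre.
- knob: Bystander: black gear knob, 48 mm in diameter, 56 mm high, standing on the bench, origin under its centre.
Mind the look-alikes: they are no part of the job. There is more than one size of the bracket; the job needs the middle-sized.

How it is judged:
On the way, in this order (a step that is already met when the one before it is completed fails the run):
1. with the lever squeezed (over 0.12 rad), the moving jaw is slid up to the bracket and the bracket to the fixed jaw (less than 4 mm left between them) (value of joint release above 0.12 rad and y of jaw in the frame of vise above 0.051 m), for 0.1 s.
2. the lever is let go (value of joint release below 0.115 rad and contact force between the fingers and jaw below 0.3 N), for 0.2 s.
3. the crank is turned until the jaw presses the bracket with more than 40 N (contact force between jaw and bracket above 40 N and contact force between the fingers and jaw below 0.3 N), for 0.2 s.
At the end, for the whole second after the job is handed in: The bracket stands on the vise bed (within 5 mm of it, tilted less than 0.08 rad), at rest, clamped between both jaws with 40 to 150 N, with the lever sprung back so that its pawl is engaged (under 0.05 rad) (contact force between jaw and bracket between 40 and 150 N and value of joint release below 0.05 rad and angle between bracket's own z axis and vertical below 0.08 rad and z of bracket in the frame of vise between 0.041 and 0.05 m and linear speed of bracket below 0.01 m/s); the robot touches nothing.
It fails at once if the bracket is squeezed with more than 170 N: it cracks (contact force between jaw and bracket above 170 N).
It fails at once if with the lever squeezed, the jaw is run against the bracket with more than 35 N (not gently) (value of joint release above 0.12 rad and contact force between jaw and bracket above 35 N).
It fails at once if the bracket is tipped over by more than 0.3 rad (angle between bracket's own z axis and vertical above 0.3 rad).
It fails at once if the spanner, the grease jar, the rubber bush or the gear knob is moved by more than 15 mm (distance of any of spanner, grease, bush, knob from where it was at the start of the episode above 0.015 m).
It also fails if it takes over 64 s, if anything falls off the work surface, if the arm or the gripper's body presses on something with over 40 N, if the wrist force passes 120 N, or if a joint passes its speed limit or range.

### The arm

A 7-joint arm with a two-finger parallel gripper is mounted at the origin on the work surface. World frame = base frame: x ahead of the robot, y to its left, z up, the work surface at z = 0. Lengths are in m, angles in rad, forces in N, time in s.
With the tool pointing down it reaches from about 0.425 to 0.825 m from the base axis. Payload 3.6 kg.
Tool frame: the origin (TCP) lies at the very end of the fingers, on their centre line; the grasp point (between the pads) lies 19 mm behind it; z points along the fingers, x is the direction in which the jaws open and shut, and the axes are right-handed (so a half turn about z gives the same grasp; the last joint's range is limited). The gripper opens to 93 mm and grips with 3 to 60 N. Pads are 15 mm wide; open, the fingers measure 128 mm over their backs; the gripper's body (75 mm by 188 mm) begins 65 mm behind the grasp point.
Start: joints at [-1.21, 0.615, -0.013, 1.423, 0.008, 1.103, -0.04], TCP at [0.246, 0.602, 0.219] pointing down, gripper open.
Joint ranges: [-3.12, 3.12], [-0.3, 2.06], [-1.34, 1.32], [0.26, 2.42], [-1.36, 4.5], [0.01, 1.98], [-2.84, 2.84]. Speed limits (rad/s): [2.79, 2.79, 3.14, 3.14, 3.14, 3.14, 3.14].

### API

Orientations are given as a 3x3 rotation matrix whose columns are the frame's x, y, z axes.
In Python, from cell import manip, read_camera, ticket gives the robot as it stands. The module is installed in compiled form; this text tells all that it offers.
- The arm moves only by the tool apply_moves, never from a script. Its argument "plan" is a list of rows, each an object of numbers: "x", "y", "z": the shift along the tool's x, y, z in m; "rx", "ry", "rz": the turn, a rotation vector about the tool's x, y, z in rad; "hand": the finger opening in m, from 0 to 0.093. In form: [{"x": .., "y": .., "z": .., "rx": .., "ry": .., "rz": .., "hand": ..}, ...]. A call has 1 to 10 rows; each row is the pose to reach, as a shift and turn from the pose commanded when the call began, along the tool's axes at that moment; what a row does not reach only later rows make up. A row lasts 1/8 s, in which the tool goes at most 62.5 mm and 10.7 degrees, less where a joint would pass 70% of its speed; a pose out of reach is approached as far as the arm can. A call with a gripper value outside its range is refused whole. The fingers move at their own pace and stop on an object; "grip_force" is the grip in N (left out, the last holds). Time passes only in rows, so rows that repeat a pose let the fingers close. It gives the time, the measured TCP pose, the force and the opening at its end, in the units of the state.
- manip.observe(): the state, without advancing time (a new reading comes with each control period).
- read_camera(name): name is "scene" or "top" or "wrist"; returns a dict with "frame" (420x560x3 uint8, red, green, blue), "fx", "fy", "cx", "cy" (pixels), "rvec" (rotation vector, rad) and "tvec" (3), from world to camera coordinates, as OpenCV has them. Camera axes: x right, y down, z forward; pixel columns grow to the right and rows downward; lengths in m; the calibration is good to about 2 mm. A picture is of the moment at which its call begins. There is no depth.
- ticket.close_job(): hands the job in, once; it reports no verdict.
The state is a dict: "time_s": time; "joints": joint angles; "qvel": joint speeds; "joint_torque": joint torques, N m; "tool_pos": TCP position; "tcp_rot": TCP orientation; "wrist_force": force on the tool from outside, world axes, zero at the start; "torque": the same for the moment, N m; "finger_gap": finger opening in m.
Only numpy, scipy, OpenCV 4.12 (cv2) and the standard library are available. Lean on these libraries where they do the work, as an engineer would, in place of code of your own. Each camera call takes 0.05 s, during which the arm holds its last target.

## Working session

There is one attempt and no reset: what is moved stays moved. The work goes in short steps, Python scripts to look and compute and a tool call to move; the robot and the scene stay as the last step left them, time stands still between calls to the robot, and variables do not carry over. Pictures are saved under pics/ and viewed, and the job is handed in when it is done.

Besides the shell and the picture viewer there is one more tool, called after "Call:" as a command line: name --argument value ..., lists and objects as JSON in quotes. apply_moves: Moves the arm, as the interface text tells. Its arguments: {"type":"object","properties":{"plan":{"type":"array"},"grip_force":{"type":"number"}},"required":["plan"]}

```bash
mkdir -p pics
cat > h.py <<'E'
import numpy as np, cv2
from cell import manip, read_camera, ticket
def cam(n,save=None):
    c=read_camera(n)
    R,_=cv2.Rodrigues(np.array(c["rvec"],float)); c["R"]=R; c["t"]=np.array(c["tvec"],float).ravel()
    c["K"]=np.array([[c["fx"],0,c["cx"]],[0,c["fy"],c["cy"]],[0,0,1.]])
    if save: cv2.imwrite("pics/"+save,c["frame"][:,:,::-1])
    return c
def ray(c,u,v):
    d=c["R"].T@np.array([(u-c["cx"])/c["fx"],(v-c["cy"])/c["fy"],1]); return -c["R"].T@c["t"],d/np.linalg.norm(d)
def plane(c,u,v,z):
    o,d=ray(c,u,v); return o+d*(z-o[2])/d[2]
def proj(c,P):
    p=c["K"]@(c["R"]@np.array(P)+c["t"]); return p[:2]/p[2]
def tri(c1,p1,c2,p2):
    o1,d1=ray(c1,*p1);o2,d2=ray(c2,*p2)
    A=np.stack([d1,-d2],1); s=np.linalg.lstsq(A,o2-o1,rcond=None)[0]
    a=o1+d1*s[0];b=o2+d2*s[1]; return (a+b)/2,np.linalg.norm(a-b)
E
python3 - <<'E'
from h import *
np.set_printoptions(precision=4,suppress=True)
for n in["scene","top","wrist"]:
    c=cam(n,n+"0.png"); print(n,c["fx"],c["fy"],-c["R"].T@c["t"],c["R"][2])
o=manip.observe()
for k in o: print(k,np.array(o[k]))
E
```

```text
scene 489.782987407579 489.782987407579 [1.109  0.3654 0.6252] [-0.6694 -0.3328 -0.6642]
top 427.05575043700395 427.05575043700395 [0.4469 0.0792 0.8794] [ 0.1561  0.0111 -0.9877]
wrist 305.1465330204442 305.1465330204442 [0.1815 0.6278 0.3831] [ 0.2338 -0.0978 -0.9674]
time_s 0.15
joints [-1.2095  0.6157 -0.0126  1.4245  0.0081  1.1034 -0.0404]
qvel [ 0.0008 -0.0015 -0.0021 -0.0046 -0.0008  0.001  -0.0014]
joint_torque [  0.0011 -45.9351   0.2094 -16.5943  -0.0611   0.0181   0.0002]
tool_pos [0.2456 0.6012 0.2178]
tcp_rot [[ 0.3781  0.9258 -0.0007]
 [ 0.9258 -0.3781 -0.0018]
 [-0.0019  0.     -1.    ]]
wrist_force [-0.4618  1.0619  0.321 ]
torque [-0.0115 -0.0111  0.0311]
finger_gap 0.0928495588170181
```

View pics/scene0.png

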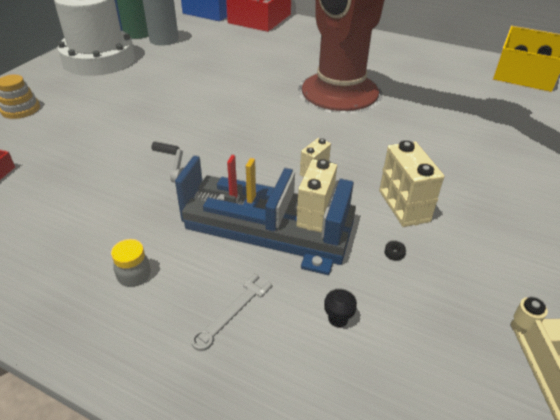

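View pics/top0.png

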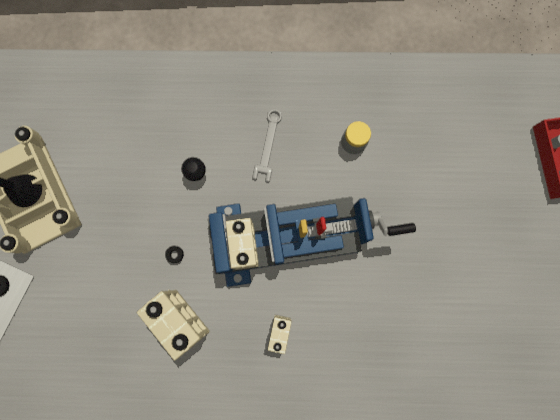

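View pics/wrist0.png

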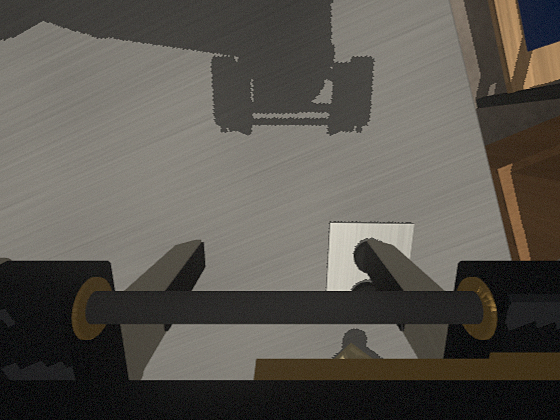

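Run:
```python
from h import *
np.set_printoptions(precision=4,suppress=True)
c=cam("top"); s=cam("scene")
cv2.imwrite("pics/topz.png",cv2.resize(c["frame"][190:290,200:420,::-1],None,fx=3.6,fy=3.6,interpolation=cv2.INTER_CUBIC))
cv2.imwrite("pics/scz.png",cv2.resize(s["frame"][130:280,140:365,::-1],None,fx=3.5,fy=3.5,interpolation=cv2.INTER_CUBIC))
for p in[(0,0),(559,0),(0,419),(228,240),(365,220)]: print(p,plane(c,*p,0.1))
hs=cv2.cvtColor(c["frame"],cv2.COLOR_RGB2HSV)
def blob(c,lo,hi,box):
    hs=cv2.cvtColor(c["frame"],cv2.COLOR_RGB2HSV); m=cv2.inRange(hs,lo,hi); M=np.zeros_like(m);x0,y0,x1,y1=box;M[y0:y1,x0:x1]=m[y0:y1,x0:x1]
    ys,xs=np.nonzero(M); return len(xs),xs.mean(),ys.mean(),xs.min(),xs.max(),ys.min(),ys.max()
print("red t",blob(c,(0,150,80),(8,255,255),(290,200,350,260)))
print("yel t",blob(c,(15,150,100),(32,255,255),(290,200,350,260)))
print("red s",blob(s,(0,150,80),(8,255,255),(210,140,270,220)))
print("yel s",blob(s,(15,150,100),(32,255,255),(210,140,270,220)))
print("grip t",blob(c,(0,0,0),(180,255,45),(385,215,420,240)))
print("grip s",blob(s,(0,0,0),(180,255,60),(145,135,182,160)))
```

```text
(0, 0) [0.9966 0.6479 0.1   ]
(559, 0) [ 1.0038 -0.4728  0.1   ]
(0, 419) [0.2028 0.5572 0.1   ]
(228, 240) [0.517  0.1727 0.1   ]
(365, 220) [ 0.5569 -0.0783  0.1   ]
red t (113, np.float64(320.8053097345133), np.float64(225.81415929203538), np.int64(317), np.int64(325), np.int64(218), np.int64(234))
yel t (50, np.float64(303.38), np.float64(226.98), np.int64(301), np.int64(306), np.int64(221), np.int64(236))
red s (111, np.float64(230.46846846846847), np.float64(174.73873873873873), np.int64(228), np.int64(235), np.int64(156), np.int64(194))
yel s (245, np.float64(249.65714285714284), np.float64(180.9795918367347), np.int64(246), np.int64(254), np.int64(159), np.int64(201))
grip t (149, np.float64(401.19463087248323), np.float64(229.58389261744966), np.int64(388), np.int64(415), np.int64(224), np.int64(234))<stdin>:10: RuntimeWarning: Mean of empty slice.
  ret = ret.dtype.type(ret / rcount)
Traceback (most recent call last):
ValueError: zero-size array to reduction operation minimum which has no identity
```

View pics/topz.png

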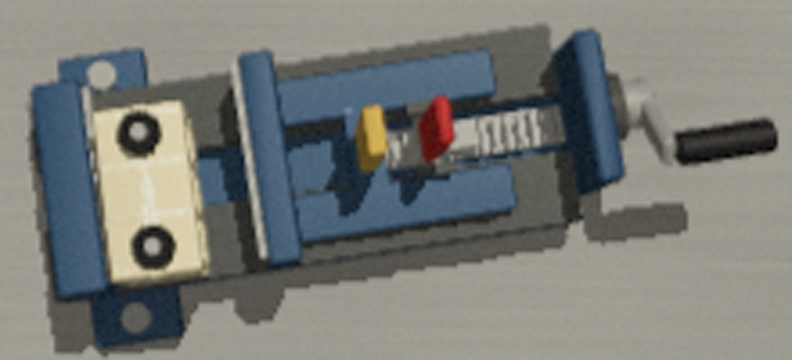

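View pics/scz.png

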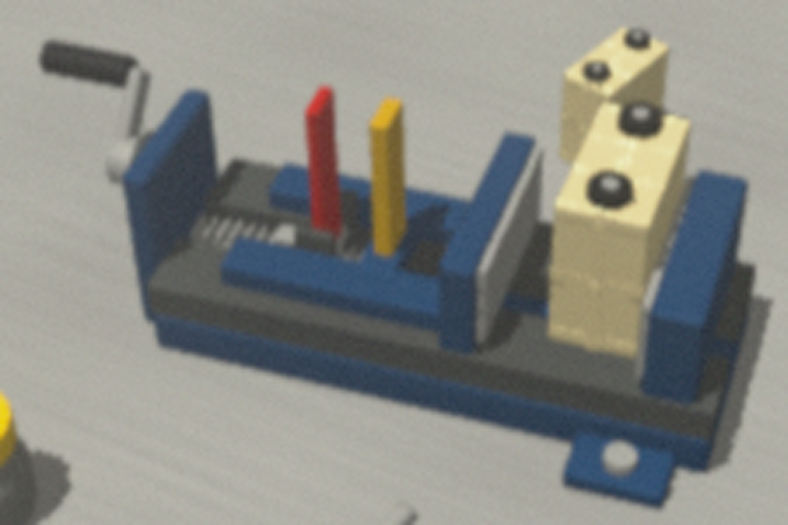

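Run:
```python
from h import *
np.set_printoptions(precision=4,suppress=True)
c=cam("top"); s=cam("scene")
T=lambda x,y:(200+(x+.5)/3.6-.5,190+(y+.5)/3.6-.5)
S=lambda x,y:(140+(x+.5)/3.5-.5,130+(y+.5)/3.5-.5)
P=lambda x,y,z:plane(c,*T(x,y),z)
for n,q in dict(fo1=(33,88),fo2=(58,297),ro1=(600,30),ro2=(622,180),mo1=(272,52),mo2=(299,262),).items(): print(n,P(*q,.1))
f=(P(33,88,.1)+P(58,297,.1))/2; r=(P(600,30,.1)+P(622,180,.1))/2
d=f-r; print("len",np.linalg.norm(d),"dir",np.degrees(np.arctan2(d[1],d[0])))
e=P(33,88,.1)-P(58,297,.1); print("xdir",np.degrees(np.arctan2(e[1],e[0])),np.linalg.norm(e))
# bushes tri
print("bush", tri(c,T(139,133),s,S(609,188)),tri(c,T(153,247),s,S(641,118)))
print(P(139,133,.137),P(153,247,.137))
# post top centre, lever top
print("post",P(372,112,.14), P(382,165,.14)); 
print("lever",P(443,102,.14))
print("grip",tri(c,T(727,140),s,S(85,60)))
print("fjaw S corners", [tri(c,a,s,b) for a,b in ((T(33,88),S(745,182)),)])
```

```text
fo1 [0.5645 0.2096 0.1   ]
fo2 [0.4584 0.1931 0.1   ]
ro1 [ 0.5981 -0.0816  0.1   ]
ro2 [ 0.5208 -0.0911  0.1   ]
mo1 [0.5847 0.0871 0.1   ]
mo2 [0.4775 0.0722 0.1   ]
len 0.29171379133412634 dir 99.46926829900858
xdir 8.855875200343018 0.10737626890487798
bush (array([0.5382, 0.1513, 0.1312]), np.float64(0.0005596778842916358)) (array([0.4825, 0.1434, 0.1312]), np.float64(0.00019329688751199857))
[0.5374 0.151  0.137 ] [0.4823 0.1428 0.137 ]
post [0.5486 0.0379 0.14  ] [0.5229 0.033  0.14  ]
lever [0.5539 0.0034 0.14  ]
grip (array([ 0.5411, -0.1429,  0.1081]), np.float64(0.0007924453122098471))
fjaw S corners [(array([0.5517, 0.2075, 0.1655]), np.float64(0.018443798737045984))]
```

Call:
apply_moves --plan '[{"x":-0.43,"y":0.49,"z":0,"rz":-0.548,"hand":0.07},{"x":-0.43,"y":0.49,"z":0,"rz":-0.548,"hand":0.07},{"x":-0.43,"y":0.49,"z":0,"rz":-0.548,"hand":0.07},{"x":-0.43,"y":0.49,"z":0,"rz":-0.548,"hand":0.07},{"x":-0.43,"y":0.49,"z":0,"rz":-0.548,"hand":0.07},{"x":-0.43,"y":0.49,"z":0,"rz":-0.548,"hand":0.07},{"x":-0.43,"y":0.49,"z":0,"rz":-0.548,"hand":0.07},{"x":-0.43,"y":0.49,"z":0,"rz":-0.548,"hand":0.07},{"x":-0.43,"y":0.49,"z":0,"rz":-0.548,"hand":0.07},{"x":-0.43,"y":0.49,"z":0,"rz":-0.548,"hand":0.07}]'

```text
invalid input at $.plan[0]: expected keys x, y, z, rx, ry, rz, hand
```

Call:
apply_moves --plan '[{"x":0,"y":0,"z":0,"hand":0.07},{"x":0,"y":0,"z":0,"hand":0.07},{"x":0,"y":0,"z":0,"hand":0.07}]'

```text
invalid input at $.plan[0]: expected keys x, y, z, rx, ry, rz, hand
```

Run:
```python
from h import *
np.set_printoptions(precision=4,suppress=True)
c=cam("wrist","w1.png");print(-c["R"].T@c["t"]); cam("top","t1.png")
o=manip.observe()
for k in o: print(k,np.array(o[k]))
```

```text
[0.1815 0.628  0.3839]
time_s 0.45
joints [-1.2095  0.615  -0.0126  1.4235  0.0081  1.1034 -0.0404]
qvel [-0.0012 -0.0027 -0.0002 -0.0004 -0.0013  0.0003  0.0013]
joint_torque [ -0.0003 -45.8319   0.2084 -16.5806  -0.0611   0.0145   0.0001]
tool_pos [0.2458 0.6016 0.2186]
tcp_rot [[ 0.3781  0.9258 -0.0001]
 [ 0.9258 -0.3781 -0.0002]
 [-0.0002 -0.     -1.    ]]
wrist_force [0.044  0.124  0.2039]
torque [ 0.0234  0.0015 -0.0012]
finger_gap 0.09324290134043275
```

View pics/w1.png

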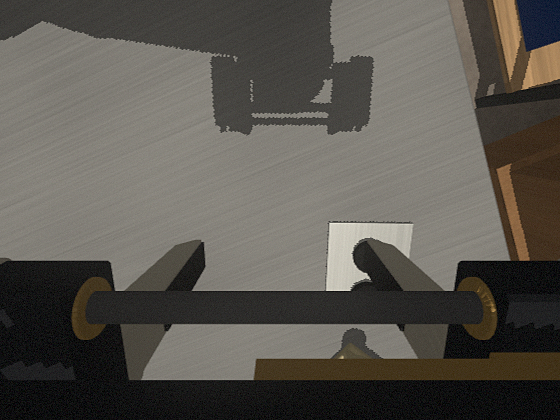

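All seven keys are needed in each row.

Call:
apply_moves --plan '[{"x":-0.43,"y":0.49,"z":0,"rx":0,"ry":0,"rz":-0.548,"hand":0.07},{"x":-0.43,"y":0.49,"z":0,"rx":0,"ry":0,"rz":-0.548,"hand":0.07},{"x":-0.43,"y":0.49,"z":0,"rx":0,"ry":0,"rz":-0.548,"hand":0.07},{"x":-0.43,"y":0.49,"z":0,"rx":0,"ry":0,"rz":-0.548,"hand":0.07},{"x":-0.43,"y":0.49,"z":0,"rx":0,"ry":0,"rz":-0.548,"hand":0.07},{"x":-0.43,"y":0.49,"z":0,"rx":0,"ry":0,"rz":-0.548,"hand":0.07},{"x":-0.43,"y":0.49,"z":0,"rx":0,"ry":0,"rz":-0.548,"hand":0.07},{"x":-0.43,"y":0.49,"z":0,"rx":0,"ry":0,"rz":-0.548,"hand":0.07},{"x":-0.43,"y":0.49,"z":0,"rx":0,"ry":0,"rz":-0.548,"hand":0.07},{"x":-0.43,"y":0.49,"z":0,"rx":0,"ry":0,"rz":-0.548,"hand":0.07}]'

```text
time_s: 1.7
tool_pos: [0.5257, 0.0407, 0.2191]
tcp_rot: [[-0.16, 0.987, 0.001], [0.987, 0.16, 0.0], [0.0, 0.001, -1.0]]
wrist_force: [0.4, 1.1, -0.6]
finger_gap: 0.0698
```

Run:
```python
from h import *
np.set_printoptions(precision=4,suppress=True)
o=manip.observe()
for k in o: print(k,np.array(o[k]))
```

```text
time_s 1.7
joints [-0.0666  0.4243 -0.0752  1.777   0.0381  0.9404  1.5737]
qvel [ 0.8344  0.2449  0.1034 -0.4286 -0.0385  0.1706  0.9679]
joint_torque [ -2.2015 -37.8224   0.2638 -13.5406   0.1302   0.147   -0.6322]
tool_pos [0.5257 0.0407 0.2191]
tcp_rot [[-0.1598  0.9872  0.0012]
 [ 0.9872  0.1598  0.0003]
 [ 0.0001  0.0013 -1.    ]]
wrist_force [ 0.3616  1.1317 -0.5965]
torque [ 0.0974 -0.0021 -0.0097]
finger_gap 0.06980078855441858
```

Call:
apply_moves --plan '[{"x":-0.02,"y":0.008,"z":0,"rx":0,"ry":0,"rz":0,"hand":0.07},{"x":-0.02,"y":0.008,"z":0,"rx":0,"ry":0,"rz":0,"hand":0.07},{"x":-0.02,"y":0.008,"z":0,"rx":0,"ry":0,"rz":0,"hand":0.07}]'

```text
time_s: 2.08
tool_pos: [0.5352, 0.0259, 0.2186]
tcp_rot: [[-0.162, 0.987, -0.001], [0.987, 0.162, 0.001], [0.001, -0.0, -1.0]]
wrist_force: [0.1, 1.4, -0.4]
finger_gap: 0.0699
```

Run:
```python
from h import *
np.set_printoptions(precision=4,suppress=True)
c=cam("wrist","w2.png");print(-c["R"].T@c["t"],c["R"][2]); 
o=manip.observe()
print(o["tool_pos"],o["qvel"])
```

```text
[0.4669 0.0143 0.3842] [ 0.2493  0.0419 -0.9675]
[0.5352 0.0262 0.2187] [-0.006  -0.002   0.0013 -0.0015  0.0048  0.      0.0014]
```

View pics/w2.png

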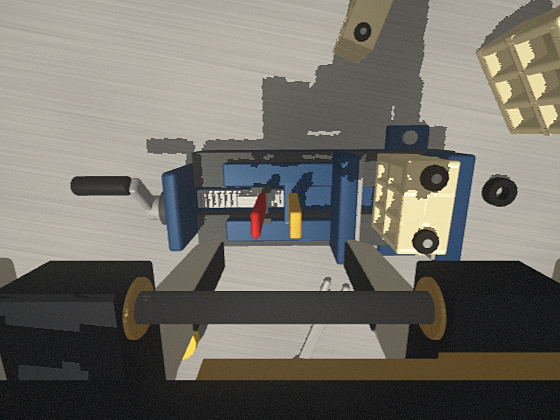

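Run:
```python
from h import *
i=cv2.imread("pics/w2.png")
cv2.imwrite("pics/w2a.png",cv2.resize(i[185:245,235:315],None,fx=9,fy=9,interpolation=cv2.INTER_CUBIC))
cv2.imwrite("pics/w2b.png",cv2.resize(i[140:260,60:210],None,fx=5,fy=5,interpolation=cv2.INTER_CUBIC))
```

```text
(no output)
```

View pics/w2a.png

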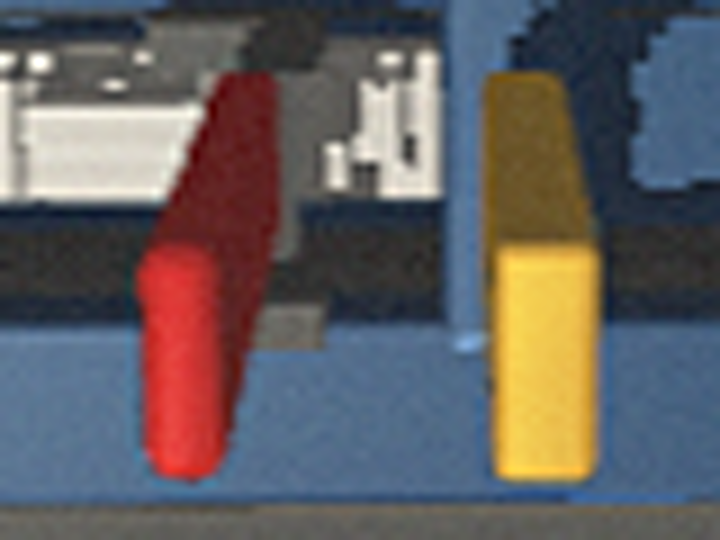

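View pics/w2b.png

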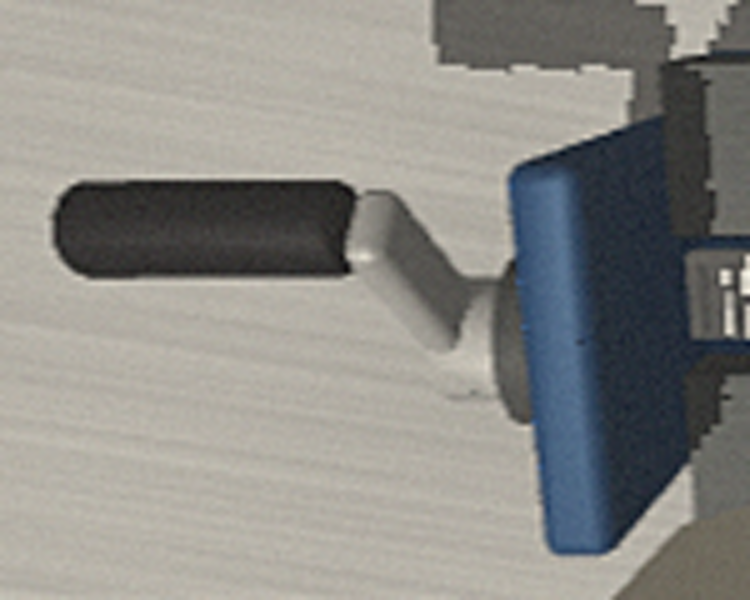

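Run:
```python
from h import *
np.set_printoptions(precision=4,suppress=True)
c=cam("wrist"); t=cam("top")
A=lambda x,y:(235+(x+.5)/9-.5,185+(y+.5)/9-.5)
B=lambda x,y:(60+(x+.5)/5-.5,140+(y+.5)/5-.5)
T=lambda x,y:(200+(x+.5)/3.6-.5,190+(y+.5)/3.6-.5)
P=lambda q,z:plane(c,*q,z)
corn=[P(A(*q),.14) for q in((497,242),(600,242),(600,480),(497,480))]
print("post",np.array(corn),np.mean(corn,0))
corn=[P(A(*q),.14) for q in((142,245),(218,245),(218,478),(150,478))]
print("lever",np.array(corn),np.mean(corn,0))
a,b=P(B(510,165),.1),P(B(548,550),.1); print("rear",a,b,(a+b)/2,np.degrees(np.arctan2(*(b-a)[1::-1])))
for z in(.105,.1085,.112):
    g0,g1=P(B(55,229),z),P(B(350,229),z); print("grip",g0,g1,np.linalg.norm(g1-g0),np.degrees(np.arctan2(*(g1-g0)[1::-1])))
print("grip tri",tri(c,B(202,229),t,T(727,140)))
print(manip.observe()["tool_pos"])
```

```text
post [[0.5298 0.0302 0.14  ]
 [0.5283 0.0395 0.14  ]
 [0.5511 0.0436 0.14  ]
 [0.5527 0.0341 0.14  ]] [0.5405 0.0368 0.14  ]
lever [[ 0.5354 -0.002   0.14  ]
 [ 0.5343  0.0049  0.14  ]
 [ 0.5568  0.0081  0.14  ]
 [ 0.5578  0.0018  0.14  ]] [0.5461 0.0032 0.14  ]
rear [ 0.5227 -0.0915  0.1   ] [ 0.5985 -0.0792  0.1   ] [ 0.5606 -0.0853  0.1   ] 9.240168326562047
grip [ 0.5474 -0.1719  0.105 ] [ 0.5385 -0.1181  0.105 ] 0.0545785992176519 99.39122078136235
grip [ 0.5464 -0.1696  0.1085] [ 0.5376 -0.1164  0.1085] 0.0538945017661522 99.39122078136228
grip [ 0.5453 -0.1673  0.112 ] [ 0.5367 -0.1148  0.112 ] 0.05321040431465256 99.39122078136232
grip tri (array([ 0.5407, -0.1413,  0.1119]), np.float64(0.0007002610042928372))
[0.5353 0.026  0.2188]
```

Call:
apply_moves --plan '[{"x":0,"y":0.007,"z":0.05,"rx":0,"ry":0,"rz":0,"hand":0.07},{"x":0,"y":0.007,"z":0.08,"rx":0,"ry":0,"rz":0,"hand":0.07},{"x":0,"y":0.007,"z":0.1,"rx":0,"ry":0,"rz":0,"hand":0.07},{"x":0,"y":0.007,"z":0.112,"rx":0,"ry":0,"rz":0,"hand":0.07},{"x":0,"y":0.007,"z":0.112,"rx":0,"ry":0,"rz":0,"hand":0.07},{"x":0,"y":0.007,"z":0.112,"rx":0,"ry":0,"rz":0,"hand":0.07}]'

```text
time_s: 2.98
tool_pos: [0.5434, 0.0254, 0.1075]
tcp_rot: [[-0.16, 0.987, 0.002], [0.987, 0.16, 0.0], [-0.0, 0.002, -1.0]]
wrist_force: [0.9, 0.6, 0.2]
finger_gap: 0.0701
```

Run:
```python
from h import *
cam("wrist","w3.png");cam("top","t3.png")
i=cv2.imread("pics/t3.png")[190:290,200:420]; cv2.imwrite("pics/t3z.png",cv2.resize(i,None,fx=3.6,fy=3.6))
```

```text
(no output)
```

View pics/w3.png

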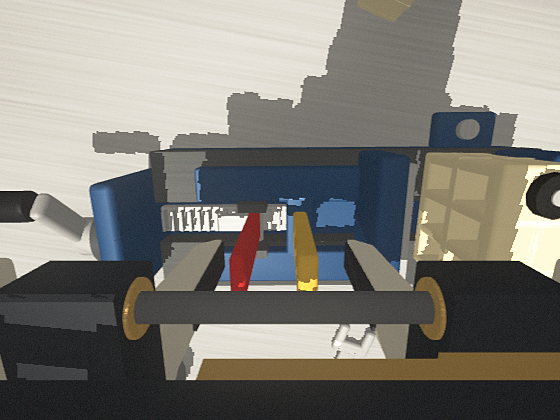

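Call:
apply_moves --grip_force 18 --plan '[{"x":0.002,"y":0,"z":0,"rx":0,"ry":0,"rz":0,"hand":0.05},{"x":0.002,"y":0,"z":0,"rx":0,"ry":0,"rz":0,"hand":0.035},{"x":0.002,"y":0,"z":0,"rx":0,"ry":0,"rz":0,"hand":0.02},{"x":0.002,"y":0,"z":0,"rx":0,"ry":0,"rz":0,"hand":0.015},{"x":0.002,"y":0,"z":0,"rx":0,"ry":0,"rz":0,"hand":0.015},{"x":0.002,"y":0,"z":0,"rx":0,"ry":0,"rz":0,"hand":0.015}]'

```text
time_s: 3.82
tool_pos: [0.5427, 0.0274, 0.1068]
tcp_rot: [[-0.16, 0.987, 0.001], [0.987, 0.16, 0.0], [0.0, 0.001, -1.0]]
wrist_force: [0.3, -0.8, 2.4]
finger_gap: 0.0317
```

Call:
apply_moves --plan '[{"x":0.001,"y":0,"z":0,"rx":0,"ry":0,"rz":0,"hand":0.01},{"x":0.002,"y":0,"z":0,"rx":0,"ry":0,"rz":0,"hand":0.01},{"x":0.003,"y":0,"z":0,"rx":0,"ry":0,"rz":0,"hand":0.01}]'

```text
time_s: 4.2
tool_pos: [0.5423, 0.0294, 0.1069]
tcp_rot: [[-0.159, 0.987, 0.001], [0.987, 0.159, -0.001], [-0.001, 0.001, -1.0]]
wrist_force: [1.3, -3.2, 2.4]
finger_gap: 0.0318
```

Run:
```python
from h import *
o=manip.observe();print(o["finger_gap"],o["wrist_force"],o["tool_pos"])
cam("wrist","w4.png")
o=manip.observe();print(o["finger_gap"],o["wrist_force"])
```

```text
0.03176912097447235 [ 1.34356105 -3.15315112  2.41746263] [0.54233973 0.02943591 0.10687992]
0.03165844985345403 [ 1.10154257 -2.53138916  3.74417404]
```

View pics/w4.png

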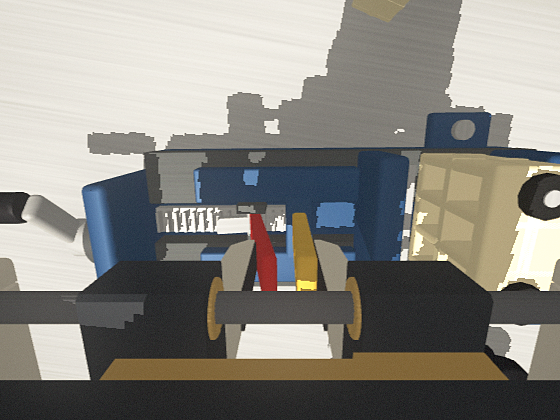

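Call:
apply_moves --plan '[{"x":0.002,"y":0,"z":0,"rx":0,"ry":0,"rz":0,"hand":0.01},{"x":0.004,"y":0,"z":0,"rx":0,"ry":0,"rz":0,"hand":0.01},{"x":0.006,"y":0,"z":0,"rx":0,"ry":0,"rz":0,"hand":0.01},{"x":0.008,"y":0,"z":0,"rx":0,"ry":0,"rz":0,"hand":0.01},{"x":0.01,"y":0,"z":0,"rx":0,"ry":0,"rz":0,"hand":0.01},{"x":0.012,"y":0,"z":0,"rx":0,"ry":0,"rz":0,"hand":0.01},{"x":0.014,"y":0,"z":0,"rx":0,"ry":0,"rz":0,"hand":0.01}]'

```text
time_s: 5.12
tool_pos: [0.5399, 0.044, 0.1068]
tcp_rot: [[-0.16, 0.987, 0.0], [0.987, 0.16, 0.0], [-0.0, 0.0, -1.0]]
wrist_force: [1.1, -2.9, 4.6]
finger_gap: 0.0319
```

Run:
```python
from h import *
cam("wrist","w5.png")
o=manip.observe();print(o["finger_gap"],o["wrist_force"])
```

```text
0.031852568250810995 [ 0.92753696 -2.02509009  5.51496334]
```

View pics/w5.png

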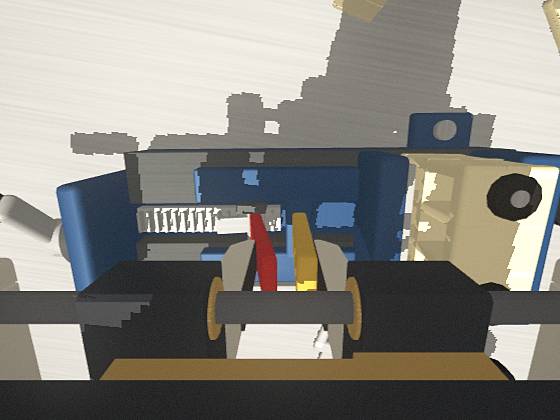

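Call:
apply_moves --plan '[{"x":0.0015,"y":0,"z":0,"rx":0,"ry":0,"rz":0,"hand":0.01},{"x":0.003,"y":0,"z":0,"rx":0,"ry":0,"rz":0,"hand":0.01},{"x":0.0045,"y":0,"z":0,"rx":0,"ry":0,"rz":0,"hand":0.01},{"x":0.006,"y":0,"z":0,"rx":0,"ry":0,"rz":0,"hand":0.01},{"x":0.0075,"y":0,"z":0,"rx":0,"ry":0,"rz":0,"hand":0.01},{"x":0.009,"y":0,"z":0,"rx":0,"ry":0,"rz":0,"hand":0.01},{"x":0.01,"y":0,"z":0,"rx":0,"ry":0,"rz":0,"hand":0.01}]'

```text
time_s: 6.05
tool_pos: [0.5383, 0.0532, 0.1069]
tcp_rot: [[-0.159, 0.987, 0.0], [0.987, 0.159, -0.001], [-0.001, 0.0, -1.0]]
wrist_force: [1.0, -3.8, 5.9]
finger_gap: 0.0314
```

Call:
apply_moves --plan '[{"x":0.0005,"y":0,"z":0,"rx":0,"ry":0,"rz":0,"hand":0.01},{"x":0.001,"y":0,"z":0,"rx":0,"ry":0,"rz":0,"hand":0.01},{"x":0.0015,"y":0,"z":0,"rx":0,"ry":0,"rz":0,"hand":0.01},{"x":0.002,"y":0,"z":0,"rx":0,"ry":0,"rz":0,"hand":0.01}]'

```text
time_s: 6.55
tool_pos: [0.5381, 0.0545, 0.1068]
tcp_rot: [[-0.159, 0.987, 0.0], [0.987, 0.159, -0.002], [-0.002, 0.0, -1.0]]
wrist_force: [0.4, -5.3, 6.4]
finger_gap: 0.032
```

Call:
apply_moves --plan '[{"x":0.0005,"y":0,"z":0,"rx":0,"ry":0,"rz":0,"hand":0.01},{"x":0.001,"y":0,"z":0,"rx":0,"ry":0,"rz":0,"hand":0.01},{"x":0.0015,"y":0,"z":0,"rx":0,"ry":0,"rz":0,"hand":0.01}]'

```text
time_s: 6.92
tool_pos: [0.5381, 0.0545, 0.1069]
tcp_rot: [[-0.158, 0.987, 0.001], [0.987, 0.158, -0.003], [-0.003, 0.0, -1.0]]
wrist_force: [2.4, -8.2, 5.2]
finger_gap: 0.0319
```

Run:
```python
from h import *
cam("wrist","w6.png");cam("top","t6.png");cam("scene","s6.png")
i=cv2.imread("pics/s6.png")[130:280,140:365]; cv2.imwrite("pics/s6z.png",cv2.resize(i,None,fx=3.5,fy=3.5))
o=manip.observe();print(o["finger_gap"],o["wrist_force"],o["tool_pos"])
```

```text
0.03167228088827785 [ 0.78265997 -6.93108847  5.65849927] [0.53807066 0.05447934 0.1068628 ]
```

View pics/w6.png

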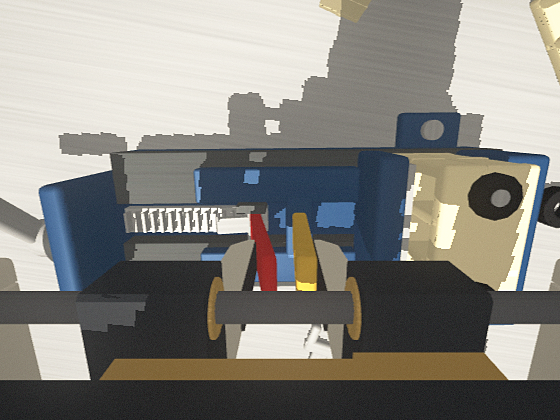

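View pics/s6z.png

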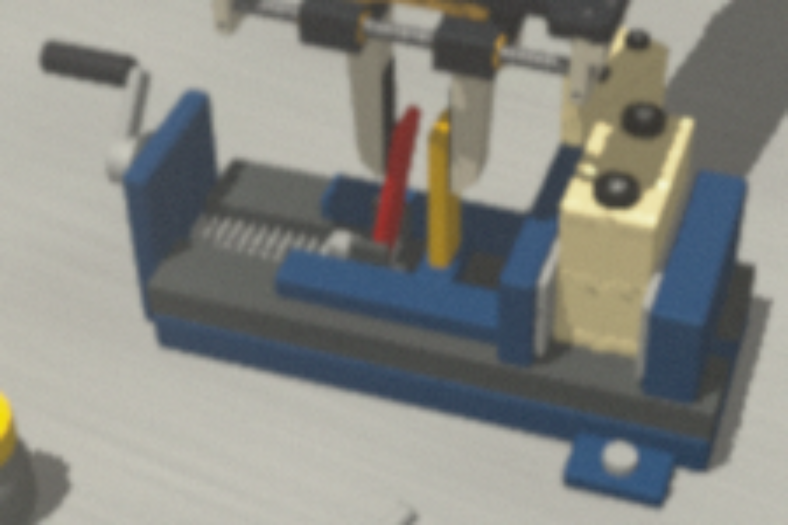

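Call:
apply_moves --plan '[{"x":0.0005,"y":0,"z":0,"rx":0,"ry":0,"rz":0,"hand":0.01},{"x":0.001,"y":0,"z":0,"rx":0,"ry":0,"rz":0,"hand":0.01},{"x":0.0015,"y":0,"z":0,"rx":0,"ry":0,"rz":0,"hand":0.01}]'

```text
time_s: 7.45
tool_pos: [0.5381, 0.0545, 0.1069]
tcp_rot: [[-0.157, 0.988, 0.001], [0.988, 0.157, -0.005], [-0.005, 0.0, -1.0]]
wrist_force: [2.2, -9.3, 6.5]
finger_gap: 0.0318
```

Run:
```python
from h import *
i=cv2.imread("pics/t6.png")[190:290,200:420]; a=cv2.resize(i,None,fx=3.6,fy=3.6,interpolation=cv2.INTER_CUBIC)
cv2.imwrite("pics/t6z.png",a)
j=cv2.imread("pics/w6.png")[90:310,340:560];cv2.imwrite("pics/w6z.png",cv2.resize(j,None,fx=2.7,fy=2.7,interpolation=cv2.INTER_CUBIC))
```

```text
(no output)
```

View pics/t6z.png

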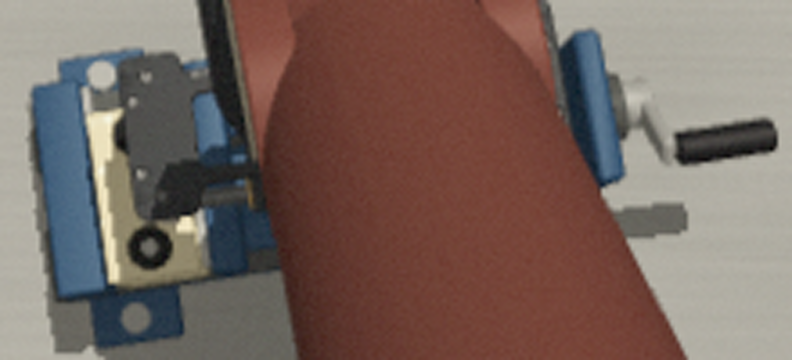

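View pics/w6z.png

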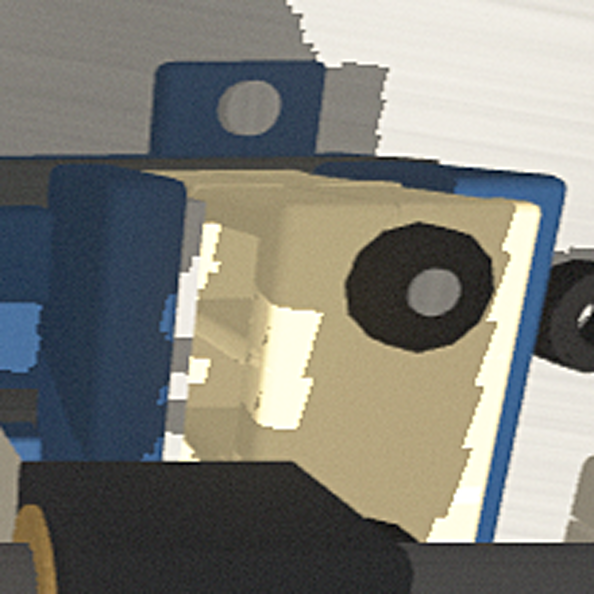

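Call:
apply_moves --plan '[{"x":0.001,"y":0,"z":0,"rx":0,"ry":0,"rz":0,"hand":0.01},{"x":0.002,"y":0,"z":0,"rx":0,"ry":0,"rz":0,"hand":0.01},{"x":0.003,"y":0,"z":0,"rx":0,"ry":0,"rz":0,"hand":0.01},{"x":0.003,"y":0,"z":0,"rx":0,"ry":0,"rz":0,"hand":0.01}]'

```text
time_s: 7.95
tool_pos: [0.538, 0.0545, 0.1068]
tcp_rot: [[-0.155, 0.988, 0.002], [0.988, 0.155, -0.009], [-0.009, 0.0, -1.0]]
wrist_force: [2.3, -13.9, 4.0]
finger_gap: 0.0317
```

Run:
```python
from h import *
np.set_printoptions(precision=4,suppress=True)
c=cam("top","t7.png")
i=cv2.imread("pics/t7.png")[190:290,200:420]; a=cv2.resize(i,None,fx=3.6,fy=3.6,interpolation=cv2.INTER_CUBIC)
cv2.imwrite("pics/t7z.png",a)
w=cam("wrist","w7.png")
o=manip.observe();print(o["finger_gap"],o["wrist_force"],o["tool_pos"],o["torque"])
```

```text
0.03137269859821387 [  2.5991 -13.1624   4.5905] [0.538  0.0545 0.1068] [-2.8514 -0.5904  0.0758]
```

View pics/w7.png

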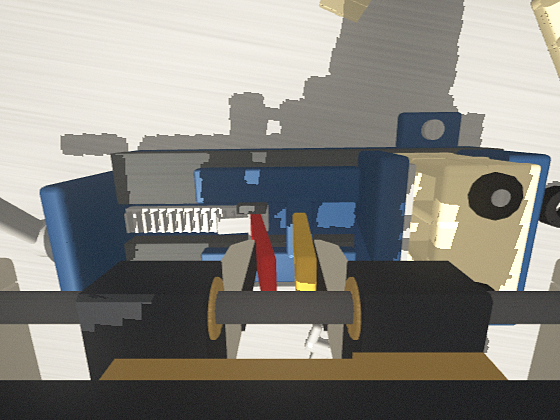

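View pics/t7z.png

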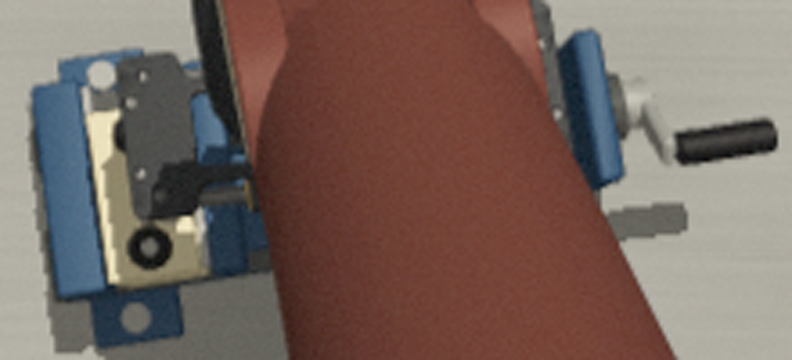

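Call:
apply_moves --plan '[{"x":-0.003,"y":0,"z":0,"rx":0,"ry":0,"rz":0,"hand":0.04},{"x":-0.004,"y":0,"z":0,"rx":0,"ry":0,"rz":0,"hand":0.06},{"x":-0.006,"y":0,"z":0,"rx":0,"ry":0,"rz":0,"hand":0.06},{"x":-0.01,"y":0,"z":0,"rx":0,"ry":0,"rz":0,"hand":0.06},{"x":-0.013,"y":0,"z":0,"rx":0,"ry":0,"rz":0,"hand":0.06},{"x":-0.013,"y":0,"z":0,"rx":0,"ry":0,"rz":0,"hand":0.06},{"x":-0.013,"y":0,"z":0,"rx":0,"ry":0,"rz":0,"hand":0.06}]'

```text
time_s: 8.93
tool_pos: [0.5387, 0.0493, 0.1065]
tcp_rot: [[-0.16, 0.987, -0.001], [0.987, 0.16, 0.0], [0.001, -0.0, -1.0]]
wrist_force: [0.5, 0.7, 1.1]
finger_gap: 0.0601
```

Run:
```python
from h import *
w=cam("wrist","w8.png")
o=manip.observe();print(o["finger_gap"],o["wrist_force"],o["tool_pos"],o["torque"])
```

```text
0.059972026959519496 [-0.13209701  0.13629431 -0.11967643] [0.53881239 0.04924339 0.10656366] [ 0.01680629 -0.06509544 -0.03254485]
```

View pics/w8.png

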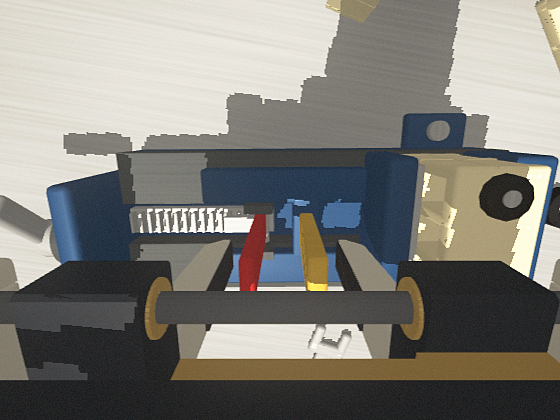

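Call:
apply_moves --plan '[{"x":0,"y":0,"z":-0.05,"rx":0,"ry":0,"rz":0,"hand":0.06},{"x":0,"y":0,"z":-0.1,"rx":0,"ry":0,"rz":0,"hand":0.06},{"x":-0.04,"y":-0.005,"z":-0.1,"rx":0,"ry":0,"rz":0.18,"hand":0.06},{"x":-0.09,"y":-0.01,"z":-0.1,"rx":0,"ry":0,"rz":0.36,"hand":0.06},{"x":-0.14,"y":-0.02,"z":-0.1,"rx":0,"ry":0,"rz":0.54,"hand":0.06},{"x":-0.195,"y":-0.029,"z":-0.1,"rx":0,"ry":0,"rz":0.72,"hand":0.06},{"x":-0.195,"y":-0.029,"z":-0.1,"rx":0,"ry":0,"rz":0.9,"hand":0.05},{"x":-0.195,"y":-0.029,"z":-0.1,"rx":0,"ry":0,"rz":1.08,"hand":0.05},{"x":-0.195,"y":-0.029,"z":-0.1,"rx":0,"ry":0,"rz":1.26,"hand":0.05},{"x":-0.195,"y":-0.029,"z":-0.1,"rx":0,"ry":0,"rz":1.44,"hand":0.05}]'

```text
time_s: 10.22
tool_pos: [0.5414, -0.1478, 0.2066]
tcp_rot: [[0.959, 0.282, -0.0], [0.282, -0.959, 0.001], [-0.0, -0.001, -1.0]]
wrist_force: [-0.8, -0.1, -1.2]
finger_gap: 0.0501
```

Call:
apply_moves --plan '[{"x":0,"y":0,"z":0,"rx":0,"ry":0,"rz":0.13,"hand":0.05},{"x":0,"y":0,"z":0,"rx":0,"ry":0,"rz":0.13,"hand":0.05}]'

```text
time_s: 10.48
tool_pos: [0.5414, -0.1478, 0.2065]
tcp_rot: [[0.987, 0.163, -0.0], [0.163, -0.987, 0.0], [-0.0, -0.0, -1.0]]
wrist_force: [0.4, -0.2, 0.2]
finger_gap: 0.0502
```

Run:
```python
from h import *
w=cam("wrist","w9.png"); cam("top","t9.png"); cam("scene","s9.png")
i=cv2.imread("pics/t9.png")[180:300,200:440]; a=cv2.resize(i,None,fx=3.3,fy=3.3,interpolation=cv2.INTER_CUBIC)
cv2.imwrite("pics/t9z.png",a)
o=manip.observe();print(o["finger_gap"],o["wrist_force"],o["tool_pos"],o["joints"])
```

```text
0.04979302894699948 [ 0.38848287 -1.22586373  0.18461969] [ 0.54141957 -0.14814842  0.20663693] [-0.01572976  0.50923411  0.37654037  1.71073711 -0.22021786  0.96358365
  0.60678446]
```

View pics/w9.png

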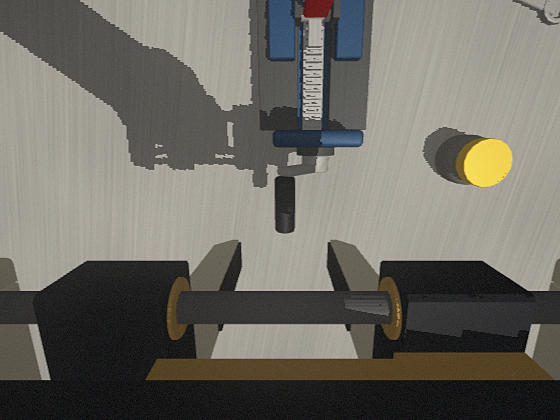

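View pics/s9.png

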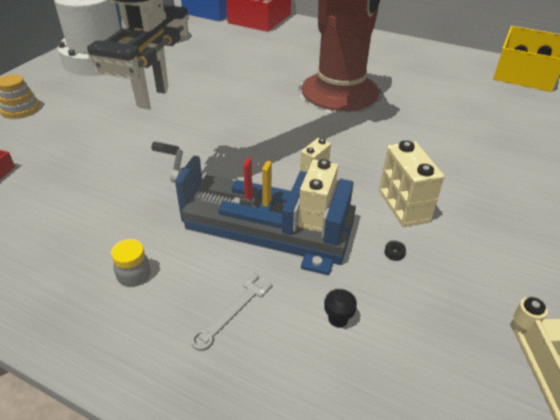

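View pics/t9z.png

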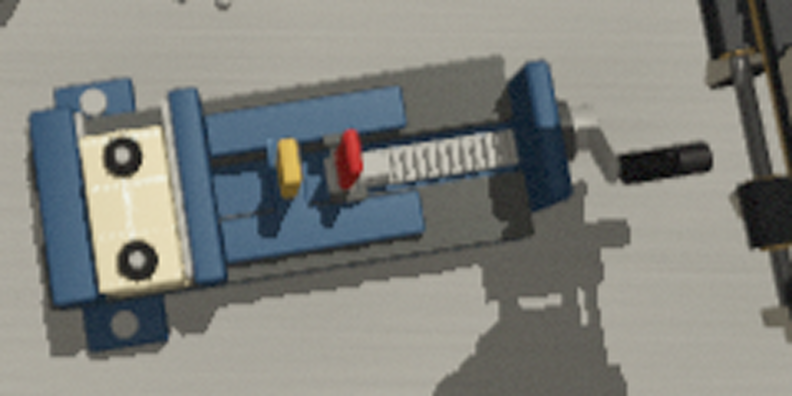

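Run:
```python
from h import *
np.set_printoptions(precision=4,suppress=True)
w=cam("wrist");t=cam("top");s=cam("scene")
g=cv2.cvtColor(w["frame"],cv2.COLOR_RGB2GRAY); m=(g<75).astype(np.uint8); m[:172]=0;m[236:]=0;m[:,:268]=0;m[:,302:]=0
n,l,st,ce=cv2.connectedComponentsWithStats(m); k=1+np.argmax(st[1:,4]); print(st[k],ce[k])
u=(st[k][0]+st[k][2]/2-.5, st[k][1]+st[k][3]/2-.5)
for z in(.108,.111,.114): print(plane(w,*u,z))
gt=cv2.cvtColor(t["frame"],cv2.COLOR_RGB2GRAY); m=(gt<60).astype(np.uint8); m[:218]=0;m[242:]=0;m[:,:385]=0;m[:,418:]=0
n,l,st,ce=cv2.connectedComponentsWithStats(m); k=1+np.argmax(st[1:,4]); print(st[k],ce[k]); ut=ce[k]
gs=cv2.cvtColor(s["frame"],cv2.COLOR_RGB2GRAY); m=(gs<75).astype(np.uint8); m[:138]=0;m[160:]=0;m[:,:148]=0;m[:,182:]=0
n,l,st,ce=cv2.connectedComponentsWithStats(m); k=1+np.argmax(st[1:,4]); print(st[k],ce[k]); us=ce[k]
print(tri(w,u,t,ut),tri(w,u,s,us),tri(t,ut,s,us))
```

```text
[ 275  175   20   58 1085] [284.5917 203.0783]
[ 0.5413 -0.1411  0.108 ]
[ 0.5412 -0.1404  0.111 ]
[ 0.5411 -0.1397  0.114 ]
[387 224  29  12 217] [400.4885 229.2166]
[153 144  25  10 142] [165.6831 148.4437]
(array([ 0.542 , -0.1457,  0.0894]), np.float64(0.00047951304366145996)) (array([ 0.541 , -0.1411,  0.1052]), np.float64(0.0016161973036483955)) (array([ 0.5399, -0.1414,  0.1044]), np.float64(0.0005630594509413982))
```

Call:
apply_moves --grip_force 45 --plan '[{"x":0,"y":0,"z":0.05,"rx":0,"ry":0,"rz":0,"hand":0.05},{"x":0,"y":0,"z":0.09,"rx":0,"ry":0,"rz":0,"hand":0.05},{"x":0,"y":0,"z":0.118,"rx":0,"ry":0,"rz":0,"hand":0.05},{"x":0,"y":0,"z":0.118,"rx":0,"ry":0,"rz":0,"hand":0.05},{"x":0,"y":0,"z":0.118,"rx":0,"ry":0,"rz":0,"hand":0.03},{"x":0,"y":0,"z":0.118,"rx":0,"ry":0,"rz":0,"hand":0.02},{"x":0,"y":0,"z":0.118,"rx":0,"ry":0,"rz":0,"hand":0.01},{"x":0,"y":0,"z":0.118,"rx":0,"ry":0,"rz":0,"hand":0.01}]'

```text
time_s: 11.78
tool_pos: [0.5421, -0.1484, 0.0893]
tcp_rot: [[0.987, 0.161, 0.002], [0.161, -0.987, -0.0], [0.002, 0.001, -1.0]]
wrist_force: [0.7, 0.8, 1.0]
finger_gap: 0.0166
```

Run:
```python
from h import *
w=cam("wrist","w10.png"); cam("scene","s10.png")
i=cv2.imread("pics/s10.png")[60:260,60:360]; cv2.imwrite("pics/s10z.png",cv2.resize(i,None,fx=2.6,fy=2.6))
o=manip.observe();print(o["finger_gap"],o["wrist_force"],o["tool_pos"],o["torque"])
```

```text
0.016490122171746432 [ 0.59200084 -0.68057213  2.67576808] [ 0.54209214 -0.14838685  0.08928643] [-0.0691714  -0.01417996  0.07480701]
```

View pics/w10.png

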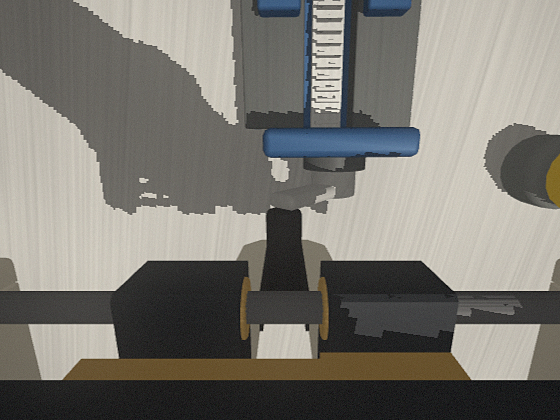

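View pics/s10z.png

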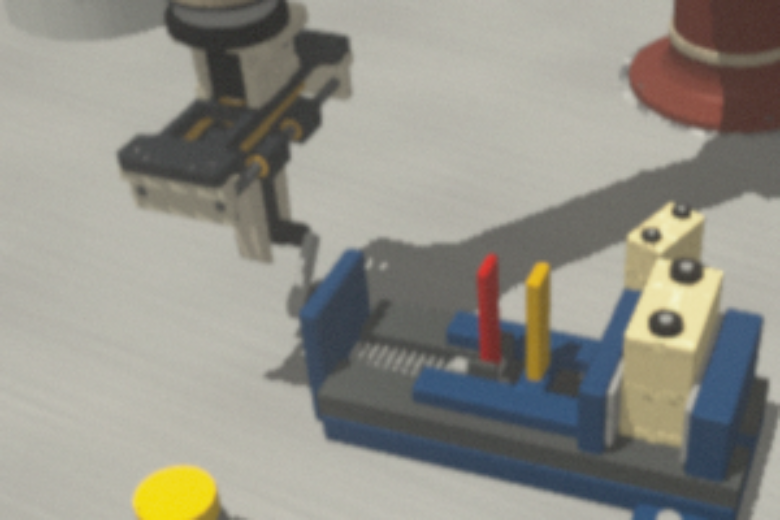

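```bash
cat > k.py <<'E'
from h import *
import sys
np.set_printoptions(precision=4,suppress=True)
th=np.radians(9.3); X=np.array([np.cos(th),np.sin(th),0]); Y=np.array([-np.sin(th),np.cos(th),0])
O=np.array([.5339,.0775,0])
def rep():
    o=manip.observe(); p=np.array(o["tool_pos"])-O; p=p+np.array([0,0,.019])
    x=p@X; z=p[2]-.075; a=np.arctan2(z,-x); F=np.array(o["wrist_force"]); 
    T=np.array([np.sin(a),np.cos(a)]);Rr=np.array([-np.cos(a),np.sin(a)])
    f=np.array([F@X,F[2]])
    print("t %.2f x %.4f z %.4f r %.4f a %.3f y %.4f gap %.4f | Ftan %.2f Frad %.2f Fy %.2f"%(o["time_s"],x,z,np.hypot(x,z),a,p@Y,o["finger_gap"],f@T,f@Rr,F@Y))
def tab(a0,*das):
    for d in das: print(d,"x %.2f z %.2f"%(-45*np.cos(a0+d)+45*np.cos(a0), -45*np.sin(a0+d)+45*np.sin(a0)))
if __name__=="__main__":
    rep()
    if len(sys.argv)>1: tab(*map(float,sys.argv[1:]))
E
python3 k.py .84 .1 .2 .3
```

```text
t 11.88 x -0.0284 z 0.0333 r 0.0438 a 0.864 y -0.2242 gap 0.0165 | Ftan 2.10 Frad 1.73 Fy -0.77
0.1 x 3.50 z -2.83
0.2 x 7.26 z -5.30
0.3 x 11.24 z -7.38
```

Call:
apply_moves --plan '[{"x":0.0035,"y":0,"z":-0.0028,"rx":0,"ry":0,"rz":0,"hand":0.01},{"x":0.0073,"y":0,"z":-0.0053,"rx":0,"ry":0,"rz":0,"hand":0.01},{"x":0.0113,"y":0,"z":-0.0074,"rx":0,"ry":0,"rz":0,"hand":0.01},{"x":0.0113,"y":0,"z":-0.0074,"rx":0,"ry":0,"rz":0,"hand":0.01}]'

```text
time_s: 12.38
tool_pos: [0.5468, -0.1474, 0.0934]
tcp_rot: [[0.987, 0.159, -0.013], [0.159, -0.987, 0.0], [-0.013, -0.002, -1.0]]
wrist_force: [-5.3, -2.6, -7.4]
finger_gap: 0.017
```

```bash
python3 k.py 1.14 .1 .2 .3
```

```text
t 12.38 x -0.0236 z 0.0374 r 0.0443 a 1.007 y -0.2240 gap 0.0170 | Ftan -8.75 Frad -3.25 Fy -1.74
0.1 x 4.18 z -1.67
0.2 x 8.50 z -2.92
0.3 x 12.92 z -3.73
```

Call:
apply_moves --plan '[{"x":0.0042,"y":0,"z":-0.0017,"rx":0,"ry":0,"rz":0,"hand":0.01},{"x":0.0085,"y":0,"z":-0.0029,"rx":0,"ry":0,"rz":0,"hand":0.01},{"x":0.0129,"y":0,"z":-0.0037,"rx":0,"ry":0,"rz":0,"hand":0.01}]'

```text
time_s: 12.75
tool_pos: [0.5565, -0.1459, 0.0977]
tcp_rot: [[0.987, 0.159, -0.019], [0.159, -0.987, 0.001], [-0.019, -0.004, -1.0]]
wrist_force: [-12.4, -2.2, 2.8]
finger_gap: 0.0166
```

```bash
python3 k.py 1.44 .1 .2 .3
```

```text
t 12.75 x -0.0138 z 0.0417 r 0.0439 a 1.251 y -0.2242 gap 0.0166 | Ftan -11.06 Frad 6.64 Fy -0.21
0.1 x 4.48 z -0.36
0.2 x 8.98 z -0.28
0.3 x 13.45 z 0.26
```

Call:
apply_moves --plan '[{"x":0.0045,"y":0,"z":-0.0004,"rx":0,"ry":0,"rz":0,"hand":0.01},{"x":0.009,"y":0,"z":-0.0003,"rx":0,"ry":0,"rz":0,"hand":0.01},{"x":0.0134,"y":0,"z":0.0003,"rx":0,"ry":0,"rz":0,"hand":0.01}]'

```text
time_s: 13.12
tool_pos: [0.5718, -0.1436, 0.0997]
tcp_rot: [[0.987, 0.159, -0.014], [0.159, -0.987, 0.001], [-0.014, -0.003, -1.0]]
wrist_force: [-12.2, 0.2, 10.5]
finger_gap: 0.0168
```

```bash
python3 k.py 1.74 .1 .2 .3
```

```text
t 13.12 x 0.0017 z 0.0437 r 0.0437 a 1.609 y -0.2243 gap 0.0168 | Ftan -12.40 Frad 10.07 Fy 2.19
0.1 x 4.39 z 0.98
0.2 x 8.66 z 2.39
0.3 x 12.77 z 4.22
```

Call:
apply_moves --plan '[{"x":0.0044,"y":0,"z":0.0,"rx":0,"ry":0,"rz":0,"hand":0.01},{"x":0.0087,"y":0,"z":0.0014,"rx":0,"ry":0,"rz":0,"hand":0.01},{"x":0.0087,"y":0,"z":0.0014,"rx":0,"ry":0,"rz":0,"hand":0.01}]'

```text
time_s: 13.5
tool_pos: [0.5818, -0.1418, 0.0986]
tcp_rot: [[0.987, 0.159, -0.011], [0.159, -0.987, 0.001], [-0.011, -0.003, -1.0]]
wrist_force: [-11.2, -0.0, 9.2]
finger_gap: 0.0169
```

```bash
python3 k.py 1.94 .1 .2 .3
```

```text
t 13.50 x 0.0118 z 0.0426 r 0.0442 a 1.841 y -0.2242 gap 0.0169 | Ftan -13.15 Frad 5.92 Fy 1.78
0.1 x 4.11 z 1.83
0.2 x 8.01 z 4.06
0.3 x 11.68 z 6.67
```

Call:
apply_moves --plan '[{"x":0.0041,"y":0,"z":0.0015,"rx":0,"ry":0,"rz":0,"hand":0.01},{"x":0.0041,"y":0,"z":0.0015,"rx":0,"ry":0,"rz":0,"hand":0.01}]'

```text
time_s: 13.75
tool_pos: [0.5859, -0.1411, 0.0973]
tcp_rot: [[0.987, 0.159, -0.011], [0.159, -0.987, 0.001], [-0.011, -0.003, -1.0]]
wrist_force: [-11.5, -1.0, 9.9]
finger_gap: 0.017
```

```bash
python3 k.py 2.04 .1 .2 .3
```

```text
t 13.75 x 0.0160 z 0.0413 r 0.0443 a 1.940 y -0.2242 gap 0.0170 | Ftan -14.31 Frad 5.05 Fy 0.92
0.1 x 3.91 z 2.23
0.2 x 7.57 z 4.84
0.3 x 10.95 z 7.81
```

Call:
apply_moves --plan '[{"x":0.0039,"y":0,"z":0.0018,"rx":0,"ry":0,"rz":0,"hand":0.01},{"x":0.0039,"y":0,"z":0.0018,"rx":0,"ry":0,"rz":0,"hand":0.01}]'

```text
time_s: 14.0
tool_pos: [0.5898, -0.1404, 0.0956]
tcp_rot: [[0.987, 0.159, -0.011], [0.159, -0.987, 0.001], [-0.011, -0.003, -1.0]]
wrist_force: [-11.3, -0.7, 10.5]
finger_gap: 0.0173
```

```bash
python3 k.py 2.14 .1 .2 .3; python3 -c "
from h import *
w=cam('wrist','w11.png');cam('top','t11.png')"; python3 k.py
```

```text
t 14.00 x 0.0200 z 0.0396 r 0.0444 a 2.038 y -0.2241 gap 0.0173 | Ftan -14.80 Frad 4.31 Fy 1.10
0.1 x 3.66 z 2.61
0.2 x 7.05 z 5.57
0.3 x 10.12 z 8.86
t 14.10 x 0.0200 z 0.0397 r 0.0444 a 2.038 y -0.2241 gap 0.0167 | Ftan -13.97 Frad 4.47 Fy 0.85
```

View pics/w11.png

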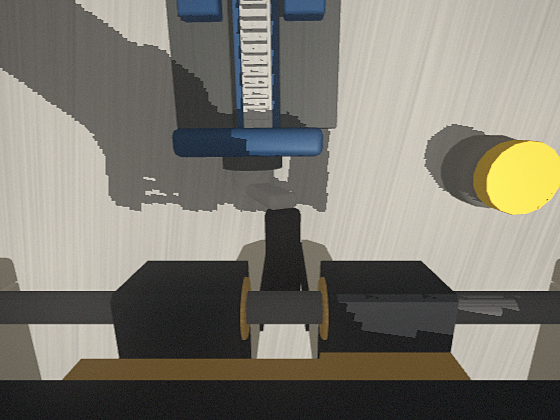

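```bash
cat > r.py <<'E'
from k import *
def avg(n=4):
    L=[]
    for i in range(n):
        o=manip.observe(); p=np.array(o["tool_pos"])-O; p[2]+=.019-.075+.0013; x=p@X-.0005; a=np.arctan2(p[2],-x); F=np.array(o["wrist_force"]); f=np.array([F@X,F[2]])
        L.append([o["time_s"],a,np.hypot(x,p[2]),-f@[np.sin(a),np.cos(a)],f@[-np.cos(a),np.sin(a)],o["finger_gap"],f[0],f[1]]); read_camera("wrist")
    L=np.array(L); print("t a r Ftan Frad gap Fx Fz",L.mean(0)); print("Ftan each",L[:,3])
avg(); tab(*map(float,sys.argv[1:]))
E
python3 r.py 2.14 .1 .2
```

```text
t a r Ftan Frad gap Fx Fz [ 14.175    2.0154   0.0454  14.2792   4.742    0.0167 -10.8516  10.4224]
Ftan each [13.8696 14.7966 14.1817 14.2688]
0.1 x 3.66 z 2.61
0.2 x 7.05 z 5.57
```

Call:
apply_moves --plan '[{"x":0.0037,"y":0,"z":0.0026,"rx":0,"ry":0,"rz":0,"hand":0.01},{"x":0.0037,"y":0,"z":0.0026,"rx":0,"ry":0,"rz":0,"hand":0.01}]'

```text
time_s: 14.55
tool_pos: [0.594, -0.1397, 0.0934]
tcp_rot: [[0.987, 0.16, -0.01], [0.16, -0.987, 0.001], [-0.009, -0.003, -1.0]]
wrist_force: [-10.5, -1.3, 11.2]
finger_gap: 0.017
```

```bash
python3 r.py 2.24 .1 .2
```

```text
t a r Ftan Frad gap Fx Fz [ 14.625    2.1202   0.0454  14.7776   4.0091   0.0169 -10.51    11.135 ]
Ftan each [14.9023 15.6308 14.2716 14.3057]
0.1 x 3.38 z 2.96
0.2 x 6.46 z 6.25
```

Call:
apply_moves --plan '[{"x":0.0034,"y":0,"z":0.003,"rx":0,"ry":0,"rz":0,"hand":0.01},{"x":0.0034,"y":0,"z":0.003,"rx":0,"ry":0,"rz":0,"hand":0.01}]'

```text
time_s: 15.0
tool_pos: [0.5978, -0.1391, 0.0908]
tcp_rot: [[0.987, 0.16, -0.009], [0.16, -0.987, 0.001], [-0.008, -0.003, -1.0]]
wrist_force: [-10.0, 0.1, 12.9]
finger_gap: 0.0167
```

```bash
python3 r.py 2.34 .1 .2
```

```text
t a r Ftan Frad gap Fx Fz [15.075   2.224   0.0454 15.6161  3.9935  0.0168 -9.9744 12.6618]
Ftan each [15.5994 15.4456 15.1432 16.2761]
0.1 x 3.07 z 3.29
0.2 x 5.80 z 6.86
```

```bash
python3 r.py 2.34 -.1 -.2 -.3 -.4
```

```text
t a r Ftan Frad gap Fx Fz [ 15.275    2.224    0.0454  15.7564   3.4883   0.0169 -10.3927  12.3461]
Ftan each [15.0975 15.9924 15.9259 16.0099]
-0.1 x -3.38 z -2.96
-0.2 x -7.05 z -5.57
-0.3 x -10.95 z -7.81
-0.4 x -15.06 z -9.64
```

Call:
apply_moves --plan '[{"x":-0.0034,"y":0,"z":-0.003,"rx":0,"ry":0,"rz":0,"hand":0.01},{"x":-0.007,"y":0,"z":-0.0056,"rx":0,"ry":0,"rz":0,"hand":0.01},{"x":-0.011,"y":0,"z":-0.0078,"rx":0,"ry":0,"rz":0,"hand":0.01},{"x":-0.011,"y":0,"z":-0.0078,"rx":0,"ry":0,"rz":0,"hand":0.01}]'

```text
time_s: 15.9
tool_pos: [0.5908, -0.14, 0.0962]
tcp_rot: [[0.987, 0.161, -0.001], [0.161, -0.987, 0.0], [-0.001, -0.001, -1.0]]
wrist_force: [1.1, -0.7, -10.6]
finger_gap: 0.0173
```

```bash
python3 r.py 2.04 -.1 -.2 -.3 -.4
```

```text
t a r Ftan Frad gap Fx Fz [15.975   2.0303  0.0463 -5.491  -8.379   0.0171  1.2054 -9.9451]
Ftan each [-5.5173 -5.463  -5.9159 -5.0678]
-0.1 x -4.11 z -1.83
-0.2 x -8.38 z -3.24
-0.3 x -12.77 z -4.22
-0.4 x -17.24 z -4.76
```

```bash
python3 r.py 2.04 .06 .11 .15
```

```text
t a r Ftan Frad gap Fx Fz [ 16.175    2.0285   0.0464  -5.7173 -10.2346   0.0168   0.6058 -11.7074]
Ftan each [-5.6796 -5.0554 -6.4266 -5.7074]
0.06 x 2.37 z 1.29
0.11 x 4.28 z 2.48
0.15 x 5.77 z 3.49
```

Call:
apply_moves --plan '[{"x":0.0024,"y":0,"z":0.0013,"rx":0,"ry":0,"rz":0,"hand":0.01},{"x":0.0043,"y":0,"z":0.0025,"rx":0,"ry":0,"rz":0,"hand":0.01},{"x":0.0043,"y":0,"z":0.0025,"rx":0,"ry":0,"rz":0,"hand":0.01}]'

```text
time_s: 16.68
tool_pos: [0.591, -0.1401, 0.0956]
tcp_rot: [[0.987, 0.16, -0.009], [0.16, -0.987, 0.001], [-0.009, -0.003, -1.0]]
wrist_force: [-9.5, 1.0, 2.5]
finger_gap: 0.0169
```

```bash
python3 r.py 2.15 .03 .05 .07
```

```text
t a r Ftan Frad gap Fx Fz [16.75    2.0405  0.0458  9.0986 -2.198   0.0169 -9.1082  2.1581]
Ftan each [9.3049 9.4058 9.4482 8.2357]
0.03 x 1.12 z 0.76
0.05 x 1.85 z 1.28
0.07 x 2.57 z 1.81
```

Call:
apply_moves --plan '[{"x":0.0015,"y":0,"z":0.0011,"rx":0,"ry":0,"rz":0,"hand":0.01},{"x":0.003,"y":0,"z":0.0021,"rx":0,"ry":0,"rz":0,"hand":0.01},{"x":0.003,"y":0,"z":0.0021,"rx":0,"ry":0,"rz":0,"hand":0.01}]'

```text
time_s: 17.25
tool_pos: [0.5927, -0.14, 0.0944]
tcp_rot: [[0.987, 0.159, -0.011], [0.159, -0.987, 0.002], [-0.011, -0.004, -1.0]]
wrist_force: [-13.6, 1.7, 8.9]
finger_gap: 0.0169
```

```bash
python3 r.py 2.23 .03 .05 .07
```

```text
t a r Ftan Frad gap Fx Fz [ 17.325    2.0834   0.0455  15.0331   0.575    0.017  -12.8186   7.8742]
Ftan each [15.7721 14.9157 14.7938 14.6507]
0.03 x 1.05 z 0.84
0.05 x 1.74 z 1.42
0.07 x 2.42 z 2.01
```

Call:
apply_moves --plan '[{"x":-0.0025,"y":0,"z":-0.0018,"rx":0,"ry":0,"rz":0,"hand":0.01},{"x":-0.0025,"y":0,"z":-0.0018,"rx":0,"ry":0,"rz":0,"hand":0.03},{"x":-0.0025,"y":0,"z":-0.0018,"rx":0,"ry":0,"rz":0,"hand":0.05},{"x":-0.0025,"y":0,"z":-0.0018,"rx":0,"ry":0,"rz":0,"hand":0.05},{"x":-0.0025,"y":0,"z":-0.0018,"rx":0,"ry":0,"rz":0,"hand":0.05},{"x":-0.0025,"y":0,"z":-0.03,"rx":0,"ry":0,"rz":0,"hand":0.05},{"x":-0.0025,"y":0,"z":-0.07,"rx":0,"ry":0,"rz":0,"hand":0.05},{"x":-0.0025,"y":0.03,"z":-0.12,"rx":0,"ry":0,"rz":0,"hand":0.05},{"x":-0.0025,"y":0.06,"z":-0.14,"rx":0,"ry":0,"rz":0,"hand":0.05},{"x":-0.0025,"y":0.06,"z":-0.14,"rx":0,"ry":0,"rz":0,"hand":0.05}]'

```text
time_s: 18.7
tool_pos: [0.6062, -0.2028, 0.2347]
tcp_rot: [[0.988, 0.155, 0.005], [0.155, -0.988, -0.004], [0.004, 0.005, -1.0]]
wrist_force: [-0.4, 0.5, -0.9]
finger_gap: 0.0497
```

Run:
```python
from h import *
np.set_printoptions(precision=4,suppress=True)
w=cam("wrist","w12.png"); cam("scene","s12.png"); t=cam("top","t12.png")
i=cv2.imread("pics/s12.png")[80:280,100:400]; cv2.imwrite("pics/s12z.png",cv2.resize(i,None,fx=2.6,fy=2.6))
i=cv2.imread("pics/t12.png")[180:300,200:440]; cv2.imwrite("pics/t12z.png",cv2.resize(i,None,fx=3.3,fy=3.3,interpolation=cv2.INTER_CUBIC))
o=manip.observe();print(o["finger_gap"],o["wrist_force"],o["tool_pos"])
```

```text
0.049741620207432106 [0.3202 0.517  0.5556] [ 0.6052 -0.1965  0.2308]
```

View pics/s12z.png

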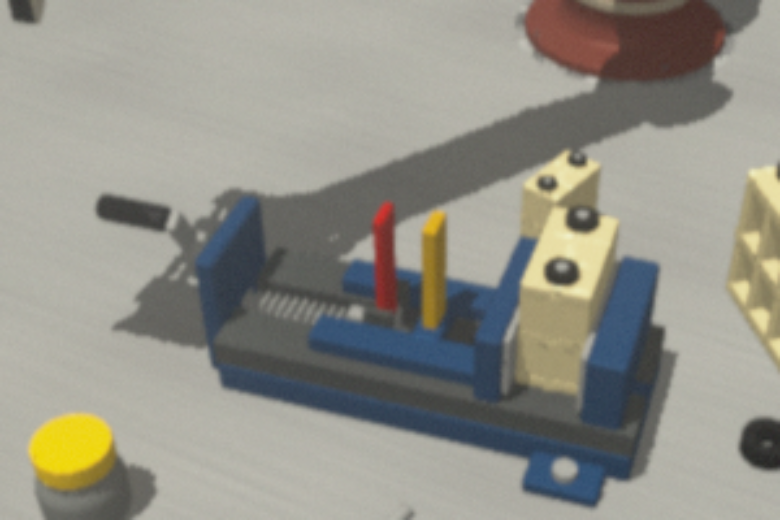

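View pics/t12z.png

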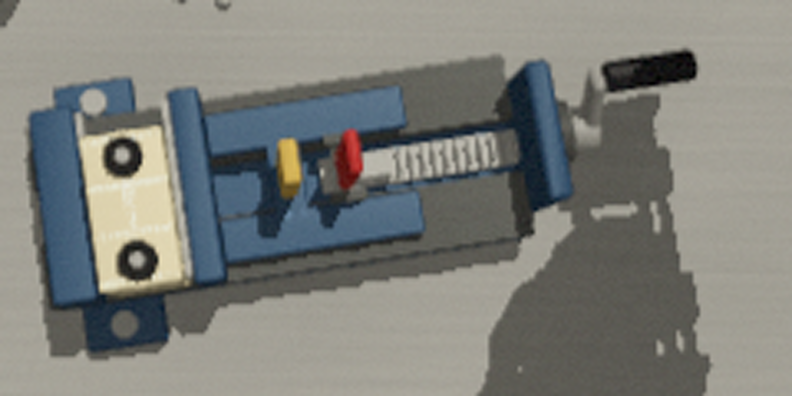

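View pics/w12.png

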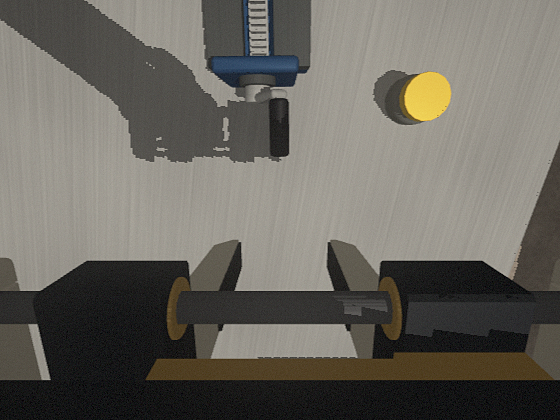

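Call:
apply_moves --plan '[{"x":0,"y":0,"z":0,"rx":0,"ry":0,"rz":0,"hand":0.05},{"x":0,"y":0,"z":0,"rx":0,"ry":0,"rz":0,"hand":0.05}]'

```text
time_s: 19.1
tool_pos: [0.6054, -0.1974, 0.2315]
tcp_rot: [[0.987, 0.162, -0.002], [0.162, -0.987, 0.001], [-0.001, -0.001, -1.0]]
wrist_force: [-0.8, 0.4, -0.2]
finger_gap: 0.05
```

Run:
```python
from h import *
np.set_printoptions(precision=4,suppress=True)
s=cam("scene"); t=cam("top"); cv2.imwrite("pics/f1.png",cv2.resize(t["frame"][205:255,270:320,::-1],None,fx=8,fy=8,interpolation=cv2.INTER_CUBIC))
cv2.imwrite("pics/f2.png",cv2.resize(s["frame"][150:215,230:290,::-1],None,fx=8,fy=8,interpolation=cv2.INTER_CUBIC))
th=np.radians(9.3); X=np.array([np.cos(th),np.sin(th),0]); Y=np.array([-np.sin(th),np.cos(th),0]); O=np.array([.5339,.0775,0])
def pr(jaw,ang):
    P=O+Y*(jaw-.065)+[0,0,.14]; L=O+Y*(jaw-.099+.095*np.sin(ang))+[0,0,.045+.095*np.cos(ang)]
    return proj(t,L)-proj(t,P),proj(s,L)-proj(s,P)
for a in(0,.05,.1): print(a,*pr(.055,a))
print(manip.observe()["tool_pos"],manip.observe()["wrist_force"])
```

```text
0 [19.2791 -2.9041] [-19.4709  -3.8768]
0.05 [16.5846 -2.4903] [-16.7719  -3.2819]
0.1 [13.8905 -2.0608] [-14.0704  -2.5715]
[ 0.6055 -0.1981  0.2319] [-0.355   0.0095 -0.3484]
```

View pics/f1.png

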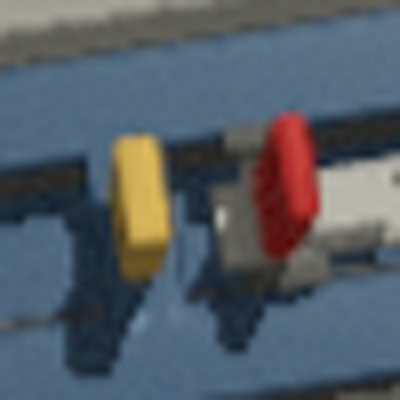

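View pics/f2.png

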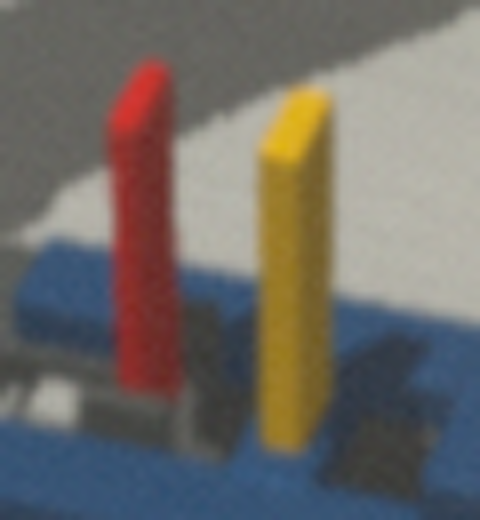

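```bash
python3 -c "
from cell import ticket; print(ticket.close_job())"
```

```text
the job is handed in; nothing more can be done
None
```

I clamped the middle-sized bracket and handed the job in at about 19 s, with the hand clear of everything. The handing-in reports no verdict.

- **Slide:** I pinched the lever to the post and slid the jaw about 27 mm. It stopped solid at about 13 N of push, with the bracket against the fixed jaw. Then I let the lever go.
- **Crank:** I turned it clockwise and stiffening showed clearly. I first went a little further than intended, to an estimated 115–130 N. I then backed off about 0.2 rad to compare forward and reverse force, which put idle at about 9.9 N. After a small forward nudge I left it at about 14.8 N, roughly 4.9 N over idle, so about 95–100 N on the bracket.
- **Last checks:**
  - The pictures show the bracket upright between both jaws.
  - The lever is sprung back: its spacing to the post is 19.5 px, against 19.5 px expected when fully free.
  - The jar, spanner, bush and knob were not touched.
  - The wrist force is near zero.
- **What disagreed:** The handle force rose by about 5–6 N per rad, where the data give about 10. An angle-based estimate could therefore put the clamp force somewhat off, and I relied on the forward and reverse readings. My early vision estimate of the jaw's position was also about 3–4 mm short of the 55 mm nipped position. I took the solid stop as the proof that it was nipped.

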